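Level the warming plate and hold the spirit level down

TASK

The warming plate stands out of level: first switch it off by turning its black dial anticlockwise to the end stop, then turn the orange knob of its levelling foot until the bubble in the blue spirit level on the plate sits centred between the two black lines. Finish by pressing the level firmly down on its springy pads, bubble still centred, and stay there: the job ends with the robot still pressing. Leave the ramekin, salt shaker and egg cup where they stand.

Things in the scene. Friction and masses are not known exactly. Their poses are not given: they have to be found in the camera images.
- warmer: undercarriage of the warming plate, fixed to the worktop. Origin on the worktop under the plate's middle; x points away from the robot at yaw 0, y to the left. The plate above is 180 mm (x) by 300 mm (y), its flat black top 50 mm above the worktop when level; it hinges on its two left feet, 135 mm left (+y) of the origin; the adjustable foot stands 175 mm right (-y) of the origin
- plate: the tilting plate itself (aluminium casing, black top). Origin on its hinge line, 135 mm to the left (+y) of the plate's middle and 28 mm below its top face; z is the normal of the top. At the start the right (foot) end is too low by about 0.006 to 0.014 rad. A radio and jars up to 130 mm tall stand close behind the plate
- dial (a joint): angle of the black dial on the plate's right front part, rad: 0 is off, the anticlockwise end stop, the white mark at the red tick towards the warmer's -x; grows clockwise seen from above, up to 4.4. Starts between 0.6 and 1.4; stays where it is left (friction 0.04 N m)
- dial_grip (a point): grip point of the dial, on its axis; turns with it. The grip is an upright bar 14 mm wide, 42 mm long, 32 mm tall, its top 7 mm above this point; it lies along the warmer's x at joint value 0 and turns clockwise for growing values. Under the bar is a 44 mm disc, its top 23 mm below this point; the plate's top is 37 mm below it
- foot_grip (a point): grip point on the vertical axis of the levelling foot's orange knob, 36 mm across, grip part 10 mm up and down from here; the plate's ear is over 28 mm lower. It keeps its height. Clockwise from above raises the plate's right end, 0.0065 rad of tilt per rad; starts 1.0 to 2.2 rad short of level and can go 1.5 rad past it; friction 0.12 N m, stays where it is left
- level (a joint): how far the blue spirit level is pressed down on its springy rubber pads, m: about 0 untouched, 0.003 fully down (about 10 N; rigid beyond). The level is 190 mm long (the plate's y), 32 wide (x), 30 high; it sits on the plate by its pads and cannot slide or come off
- level_left (a point): middle of the flat top of the level's left end block (56 mm long, 32 mm wide), 64 mm left of the vial's middle, 62 mm above the height of the plate's origin when level, so near 84 mm above the worktop, with the level untouched. A good place to press
- level_right (a point): middle of the flat top of the level's right end block, 64 mm right of the vial's middle; same size and height. Also good to press on
- level_vial (a point): top of the green vial (72 mm long, 16 mm across) at its middle, between the two black lines
- bubble (a joint): place of the whitish bubble (16 mm long) along the green vial, m: 0 is centred between the two black lines, positive towards the left end (plate's +y). It goes to the higher end, 1.5 mm per 0.001 rad of tilt, so 9.75 mm to the right per rad of clockwise turn at the knob; it follows at once. It touches a line at 4.2 mm
- ramekin: small banded bowl, 70 mm across, 40 mm high, left of the plate; leave alone. Origin under its centre
- salt_shaker: glass salt shaker, 44 mm across, 90 mm high, left of the plate; leave alone. Origin under its centre
- egg_cup: banded egg cup, 47 mm across, 65 mm high, left of the plate; leave alone. Origin under its centre

How it is judged:
By the outcome, as a careful person would: the job done as asked, in the order asked, and still so for the second after the job is handed in, while the arm keeps its last pose, push and grip.
It also fails if it takes over 59 s, if anything falls off the work surface, if the arm or the gripper's body presses on something with over 40 N, if the wrist force passes 120 N, or if a joint passes its speed limit or range.

ROBOT

A 7-joint arm with a two-finger parallel gripper is mounted at the origin on a cart in front of the work surface, level with it; the furniture and walls round the work are solid. World frame = base frame: x ahead of the robot, y to its left, z up, the work surface at z = 0. Lengths are in m, angles in degrees, forces in N, time in s.
With the tool pointing down it reaches from about 0.4 to 0.925 m from the base axis. Payload 4.1 kg.
Tool frame: the origin (TCP) lies midway between the tips of the shut fingers; the grasp point (between the pads) lies 19 mm behind it; z points along the fingers, y is the line along which they close (so a half turn about z gives the same grasp; the last joint's range is limited). The gripper opens to 85 mm and grips with 20 to 120 N. Pads are 22 mm wide; open, the fingers measure 114 mm over their backs; the gripper's body (76 mm by 85 mm) begins 54 mm behind the grasp point. The pads swing forward as they close: fully open they stand 13 mm farther back than shut.
Start: joints at [-79.584, 22.827, 2.584, 88.041, -1.071, 69.15, -2.905], TCP at [0.18, 0.625, 0.204] pointing down, gripper open.
Joint ranges: [-161.44, 161.44], [-28.35, 127.94], [-78.24, 83.42], [0, 140.83], [-78.03, 258.03], [13.02, 114.36], [-168.23, 168.23]. Speed limits (degrees/s): [147.25, 147.25, 180, 180, 180, 180, 180].

INTERFACE

Orientations are given as a 3x3 rotation matrix whose columns are the frame's x, y, z axes.
In Python, from rig import bot gives the robot as it stands. The module is installed in compiled form; this text tells all that it offers.
- The arm moves only by the shell command python3 -m handwheel 'ROWS' [OPENING]. ROWS is JSON, a list of rows, each an object with "linear": the shift along the world's x, y, z in cm, a list of three; "dr": the turn, a rotation vector about the world's x, y, z in units of 5 degrees (1.0 is 5 degrees), a list of three. A call has 1 to 12 rows; each row is the pose to reach, as a shift and turn from the pose commanded when the call began; what a row does not reach only later rows make up. A row lasts 1/10 s, in which the tool goes at most 50 mm and 8.59 degrees, less where a joint would pass 70% of its speed; a pose out of reach is approached as far as the arm can. A call with a gripper value outside its range is refused whole. OPENING is the closure, from 0 (fully open) to 1 (shut), set as the call begins (- or left out, the last holds). The fingers move at their own pace and stop on an object; the grip force is fixed at half the most. Time passes only in rows, so rows that repeat a pose let the fingers close. It gives the time, the measured TCP pose, the force, the opening and the grip force at its end, in the units of the state.
- bot.state(): the state, without advancing time (a new reading comes with each control period).
- bot.read_camera(name): name is "side" or "top" or "wrist"; returns the picture (400x640x3 uint8, red, green, blue); there is no depth.
- bot.calibration(name): a dict with "fx", "fy", "cx", "cy" (pixels), "xyz" and "orientation" of the camera in the world. Camera axes: x right, y down, z forward; pixel columns grow to the right and rows downward; lengths in m; the calibration is good to about 2 mm. A picture is of the moment at which its call begins: read the wrist's pose just before it. calibration takes no time and is no camera call; for the wrist camera it gives the pose at the moment of the call.
- bot.hand_in(): hands the job in; it is judged then, once.
Trained networks look in the newest picture that a camera, given by its name, has taken for a name from the list of things; names that differ only in an ending like _2 or _b are one class to them, and where a whole thing is asked for, a point or a joint stands for the part that bears it (a point fixed in the world has none). Each returns a list of dicts, best first, with "confidence" (0 to 1); they miss things now and then, are a little off and sometimes report something else, mostly with a low value. They report only what shows in the picture. A call takes as long as a camera call.
- bot.spot_in(thing, camera): "extent" ([centre column, centre row, width, height] in pixels, round what is visible of it).
- bot.silhouettes(thing, camera): "pixels" (400x640 bool, what is visible of it) and "extent" ([centre column, centre row, width, height] in pixels, round what is visible of it).
- bot.mark_of(thing, camera): "pixel" ([column, row] in pixels: a listed point, or the origin of a listed thing).
The state is a dict: "clock": time; "q": joint angles; "qd": joint speeds; "joint_torque": joint torques, N m; "eef_pos": TCP position; "orientation": TCP orientation; "contact_force": force on the tool from outside, world axes, zero at the start; "moment": the same for the moment, N m; "grip_width": finger opening in m; "gripper_force": force on a finger pad.
Only numpy, scipy, OpenCV 4.12 (cv2) and the standard library are available. Lean on these libraries where they do the work, as an engineer would, in place of code of your own. Each camera call takes 0.05 s, during which the arm holds its last target. There are 200 camera calls.

## Working session

There is one attempt and no reset: what is moved stays moved. The work goes in short steps, Python scripts to look and compute and a shell command to move; the robot and the scene stay as the last step left them, time stands still between calls to the robot, and variables do not carry over. Pictures are saved under pics/ and viewed, at most 10 in all, crops included, and the job is handed in when it is done.

```bash
mkdir -p pics; cat > h.py <<'E'
from rig import bot
import numpy as np, cv2
def ray(cam,px):
    c=bot.calibration(cam);R=np.array(c["orientation"]);o=np.array(c["xyz"])
    d=R@np.array([(px[0]-c["cx"])/c["fx"],(px[1]-c["cy"])/c["fy"],1]);return o,d
def atz(cam,px,z):
    o,d=ray(cam,px);return o+d*(z-o[2])/d[2]
def tri(c1,p1,c2,p2):
    a,u=ray(c1,p1);b,v=ray(c2,p2)
    s=np.linalg.lstsq(np.c_[u,-v],b-a,rcond=None)[0]
    P,Q=a+s[0]*u,b+s[1]*v;return (P+Q)/2,np.linalg.norm(P-Q)
def save(cam,n,im=None,crop=None,f=1):
    im=bot.read_camera(cam) if im is None else im
    if crop: im=im[crop[1]:crop[3],crop[0]:crop[2]]
    cv2.imwrite(f"pics/{n}.png",cv2.resize(im[...,::-1],None,fx=f,fy=f,interpolation=cv2.INTER_CUBIC))
E
python3 - <<'E'
from h import *
np.set_printoptions(precision=4,suppress=True)
s=bot.state();print(s["clock"],s["eef_pos"],s["orientation"],s["contact_force"])
a=bot.read_camera("top");b=bot.read_camera("side")
cv2.imwrite("pics/a.png",cv2.resize(np.vstack([a,b])[...,::-1],(480,600),interpolation=cv2.INTER_AREA))
save("top","top0",a)
for c in("top","side"):
  k=bot.calibration(c);print(c,k)
  for t in ["warmer","dial_grip","foot_grip","level_left","level_right","level_vial","plate","ramekin","salt_shaker","egg_cup"]:
    print(c,t,[(np.round(r["pixel"],1),round(r["confidence"],2)) for r in bot.mark_of(t,c)[:2]])
E
```

```text
0.0 [0.1799 0.6239 0.2032] [[-0.9609  0.277  -0.0004]
 [ 0.277   0.9609 -0.0019]
 [-0.0001 -0.0019 -1.    ]] [ 0.1026 -0.5935  0.2652]
top {'fx': 419.5131364634469, 'fy': 419.5131364634469, 'cx': 315.70617867898204, 'cy': 201.1286939637231, 'xyz': array([0.4776, 0.26  , 1.044 ]), 'orientation': array([[ 0.0141, -0.998 ,  0.0612],
       [-0.9995, -0.0159, -0.0285],
       [ 0.0294, -0.0607, -0.9977]])}
top warmer [(array([353.4, 199.2]), 0.9)]
top dial_grip [(array([405.3, 218.2]), 0.52)]
top foot_grip [(array([433.4, 196.8]), 0.71), (array([216.3, 233.9]), 0.24)]
top level_left [(array([312.4, 182.3]), 0.64)]
top level_right [(array([367.7, 181.2]), 0.94)]
top level_vial [(array([340.9, 183.4]), 0.91)]
top plate [(array([301.1, 194. ]), 0.56)]
top ramekin [(array([214.4, 231.5]), 0.72)]
top salt_shaker [(array([211.6, 201.4]), 0.67), (array([338.3, 184.4]), 0.56)]
top egg_cup [(array([216.6, 171.8]), 0.87)]
side {'fx': 426.8463563592645, 'fy': 426.8463563592645, 'cx': 316.6930754805689, 'cy': 199.46328454084133, 'xyz': array([0.4292, 0.8883, 0.6188]), 'orientation': array([[-0.9846, -0.1182,  0.1292],
       [-0.175 ,  0.6402, -0.748 ],
       [ 0.0057, -0.7591, -0.651 ]])}
side warmer [(array([319.3, 187. ]), 0.72), (array([301.7, 171.6]), 0.19)]
side dial_grip [(array([349.9, 134.7]), 0.66), (array([288.2, 321.7]), 0.59)]
side foot_grip [(array([334.4, 122.8]), 0.57)]
side level_left [(array([292.4, 181.7]), 0.94)]
side level_right [(array([309.8, 148.9]), 0.69)]
side level_vial [(array([301.8, 170.5]), 0.77)]
side plate [(array([304.8, 218.4]), 0.6)]
side ramekin [(array([339. , 324.6]), 0.66), (array([293.2, 180.9]), 0.16)]
side salt_shaker [(array([287.1, 321.6]), 0.57)]
side egg_cup [(array([250.3, 309.8]), 0.86)]
```

View pics/a.png

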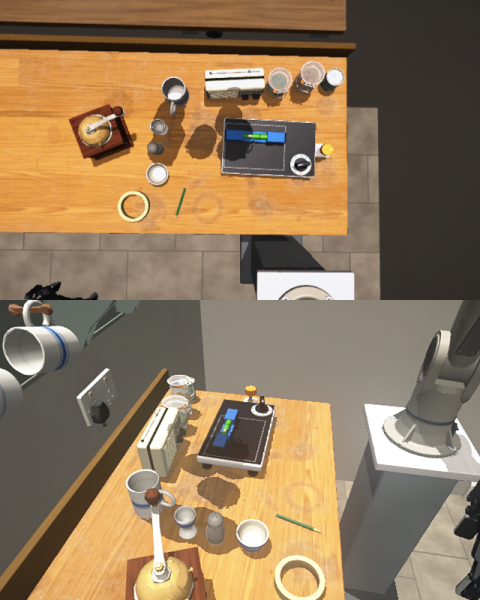

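The picture shows the warmer on the right of the bench. In full-size top pixels the dial is at about (402,217), the orange knob at (434,199) and the level at (341,183). The network points agree.

```bash
python3 - <<'E'
from h import *
np.set_printoptions(precision=4,suppress=True)
T=dict(dial=((405.3,218.2),(349.9,134.7),.087),foot=((433.4,196.8),(334.4,122.8),.08),ll=((312.4,182.3),(292.4,181.7),.084),lr=((367.7,181.2),(309.8,148.9),.082),lv=((340.9,183.4),(301.8,170.5),.083),war=((353.4,199.2),(319.3,187.),0.))
for n,(a,b,z) in T.items(): print(n,tri("top",a,"side",b),atz("top",a,z),atz("side",b,z))
a=cv2.imread("pics/top0.png")
cv2.imwrite("pics/b.png",cv2.resize(a[140:250,280:460],None,fx=4.4,fy=4.4,interpolation=cv2.INTER_CUBIC))
c=bot.calibration("wrist");s=bot.state();R=np.array(s["orientation"])
print(c["fx"],R.T@(np.array(c["xyz"])-s["eef_pos"]),R.T@c["orientation"])
E
```

```text
dial (array([0.5002, 0.0248, 0.0804]), np.float64(0.00038544087898184073)) [0.5003 0.0264 0.087 ] [0.4992 0.0353 0.087 ]
foot (array([ 0.5494, -0.0453,  0.0669]), np.float64(0.005426083291063908)) [ 0.5511 -0.041   0.08  ] [ 0.5439 -0.0231  0.08  ]
ll (array([0.5841, 0.2419, 0.0951]), np.float64(0.011264059663359674)) [0.5797 0.2408 0.084 ] [0.5932 0.2284 0.084 ]
lr (array([0.5815, 0.1137, 0.0894]), np.float64(0.004601275124464889)) [0.5847 0.1129 0.082 ] [0.5813 0.103  0.082 ]
lv (array([0.5822, 0.1746, 0.0739]), np.float64(0.005667263501373155)) [0.5784 0.175  0.083 ] [0.5824 0.1866 0.083 ]
war (array([0.5504, 0.1366, 0.0033]), np.float64(0.005384901614258711)) [0.5479 0.1359 0.    ] [0.5537 0.1328 0.    ]
300.36259322335104 [ 0.0756 -0.     -0.1703] [[ 0.0008 -0.9557 -0.2944]
 [ 1.      0.0008  0.0002]
 [ 0.     -0.2944  0.9557]]
```

View pics/b.png

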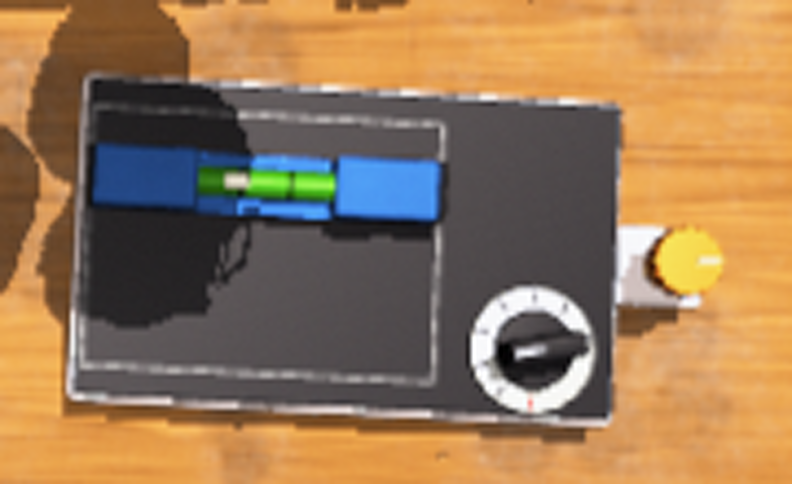

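The bubble is left of centre, so the right end is low. The dial's white mark points left, at about 1.4 rad. Next I go above the dial with the fingers closing across the bar.

```bash
R='{"linear":[32,-59.8,2],"dr":[0,0,-13.2]}'; python3 -m handwheel '[{"linear":[32,-59.8,2],"dr":[0,0,-13.2]},{"linear":[32,-59.8,2],"dr":[0,0,-13.2]},{"linear":[32,-59.8,2],"dr":[0,0,-13.2]},{"linear":[32,-59.8,2],"dr":[0,0,-13.2]},{"linear":[32,-59.8,2],"dr":[0,0,-13.2]},{"linear":[32,-59.8,2],"dr":[0,0,-13.2]},{"linear":[32,-59.8,2],"dr":[0,0,-13.2]},{"linear":[32,-59.8,2],"dr":[0,0,-13.2]},{"linear":[32,-59.8,2],"dr":[0,0,-13.2]},{"linear":[32,-59.8,2],"dr":[0,0,-13.2]},{"linear":[32,-59.8,2],"dr":[0,0,-13.2]},{"linear":[32,-59.8,2],"dr":[0,0,-13.2]}]' 0
```

```text
clock: 2.3
eef_pos: [0.4638, 0.094, 0.2225]
orientation: [[-0.138, 0.99, 0.001], [0.99, 0.138, 0.001], [0.001, 0.001, -1.0]]
contact_force: [0.4, 0.4, 0.4]
grip_width: 0.0851
gripper_force: 0.0
```

```bash
python3 -m handwheel '[{"linear":[3.6,-6.8,0],"dr":[0,0,0]},{"linear":[3.6,-6.8,0],"dr":[0,0,0]},{"linear":[3.6,-6.8,0],"dr":[0,0,0]},{"linear":[3.6,-6.8,0],"dr":[0,0,0]}]'; python3 - <<'E'
from h import *
np.set_printoptions(precision=4,suppress=True)
print(bot.state()["eef_pos"],bot.state()["q"])
im=bot.read_camera("wrist");save("wrist","w1",im)
for t,z in [("dial_grip",.087),("foot_grip",.07),("level_right",.083)]:
  for r in bot.mark_of(t,"wrist")[:2]: print(t,np.round(r["pixel"],1),round(r["confidence"],2),atz("wrist",r["pixel"],z))
E
```

```text
clock: 2.7
eef_pos: [0.499, 0.0278, 0.2219]
orientation: [[-0.137, 0.991, -0.0], [0.991, 0.137, 0.0], [0.001, -0.0, -1.0]]
contact_force: [-0.0, 0.8, -1.3]
grip_width: 0.0852
gripper_force: 0.0
[0.499  0.0278 0.2219] [-43.442    7.7798  39.1721 107.556   -5.3819  66.5019   5.4732]
dial_grip [332.9 181.3] 0.68 [0.5039 0.0352 0.087 ]
foot_grip [364.3 247.2] 0.56 [ 0.553  -0.0417  0.07  ]
level_right [423.3 111.6] 0.62 [0.5819 0.1164 0.083 ]
```

View pics/w1.png

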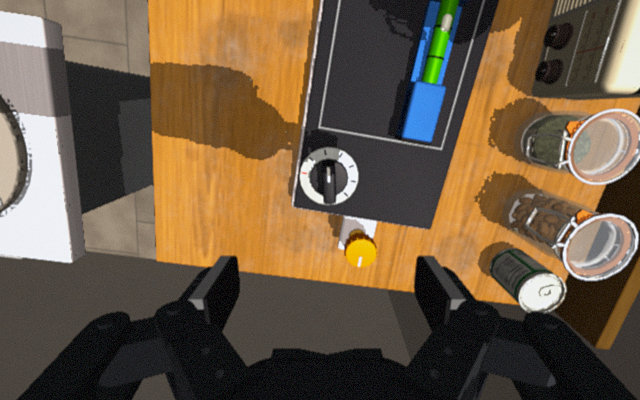

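The wrist view shows the dial ring centred at (329,177) and its bar nearly along the image vertical, so it lies along the fingers' tool x. The orange knob is at (361,248). I'll cross-check the centres.

```bash
python3 - <<'E'
from h import *
np.set_printoptions(precision=4,suppress=True)
print("ring",atz("wrist",(329,177),.051),atz("top",(400.7,219.1),.051))
print("bar mid",atz("wrist",(331,182),.094))
print("knob",tri("wrist",(360.5,247),"top",(436,199.3)),tri("wrist",(364.3,247.2),"top",(433.4,196.8)))
for z in(.07,.08,.09):print(atz("wrist",(360.5,247),z),atz("top",(436,199.3),z))
E
python3 - <<'E'
import sys;sys.path.insert(0,'.')
from h import *
a=cv2.imread("pics/w1.png");cv2.imwrite("pics/w1c.png",cv2.resize(a[130:280,280:400],None,fx=4,fy=4,interpolation=cv2.INTER_CUBIC))
E
```

```text
ring [0.5007 0.0315 0.051 ] [0.4988 0.0287 0.051 ]
bar mid [0.5018 0.0358 0.094 ]
knob (array([ 0.5502, -0.0546,  0.0485]), np.float64(0.007153714360786213)) (array([ 0.553 , -0.0444,  0.0664]), np.float64(0.0024218227387309663))
[ 0.5487 -0.0422  0.07  ] [ 0.5461 -0.0502  0.07  ]
[ 0.5468 -0.0377  0.08  ] [ 0.5454 -0.047   0.08  ]
[ 0.5449 -0.0331  0.09  ] [ 0.5447 -0.0438  0.09  ]
```

View pics/w1c.png

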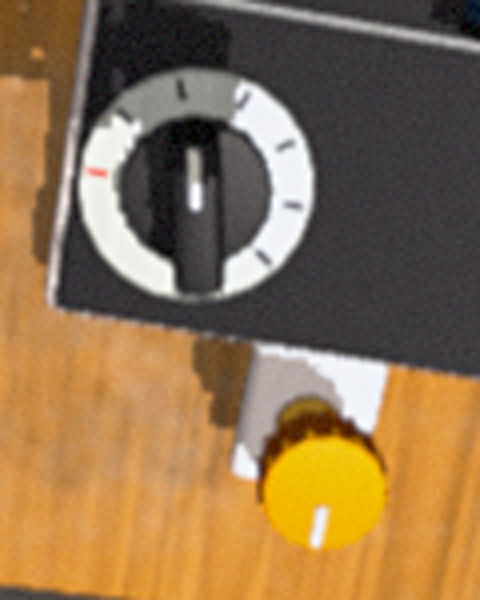

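```bash
python3 -m handwheel '[{"linear":[0.15,0.3,-5],"dr":[0,0,0]},{"linear":[0.15,0.3,-10],"dr":[0,0,0]},{"linear":[0.15,0.3,-13],"dr":[0,0,0]},{"linear":[0.15,0.3,-15.3],"dr":[0,0,0]},{"linear":[0.15,0.3,-15.3],"dr":[0,0,0]}]' 0; python3 -m handwheel '[{"linear":[0,0,0],"dr":[0,0,0]},{"linear":[0,0,0],"dr":[0,0,0]},{"linear":[0,0,0],"dr":[0,0,0]},{"linear":[0,0,0],"dr":[0,0,0]},{"linear":[0,0,0],"dr":[0,0,0]},{"linear":[0,0,0],"dr":[0,0,0]},{"linear":[0,0,0],"dr":[0,0,0]}]' 1
```

```text
clock: 3.4
eef_pos: [0.4973, 0.0318, 0.0661]
orientation: [[-0.14, 0.99, -0.007], [0.99, 0.14, -0.001], [-0.0, -0.007, -1.0]]
contact_force: [-0.8, -0.1, 0.3]
grip_width: 0.0855
gripper_force: 0.0
clock: 4.1
eef_pos: [0.5006, 0.0308, 0.069]
orientation: [[-0.138, 0.99, 0.0], [0.99, 0.138, 0.0], [0.0, 0.0, -1.0]]
contact_force: [0.5, 1.0, 0.7]
grip_width: -0.0001
gripper_force: 0.0
```

The fingers shut on nothing, so I'll look.

```bash
python3 - <<'E'
from h import *
a=bot.read_camera("wrist");b=bot.read_camera("top");c=bot.read_camera("side")
o=[cv2.resize(x[...,::-1],(400,300),interpolation=cv2.INTER_CUBIC) for x in (a,a[150:350,220:440],b[150:250,340:480],c[80:200,270:430])]
cv2.imwrite("pics/c.png",np.vstack([np.hstack(o[:2]),np.hstack(o[2:])]))
E
```

```text
(no output)
```

View pics/c.png

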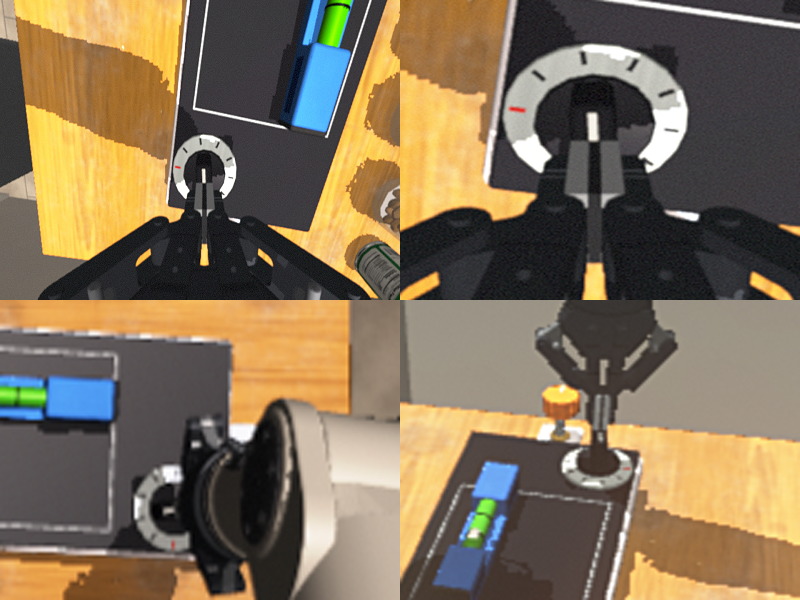

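```bash
python3 - <<'E'
from h import *
np.set_printoptions(precision=4,suppress=True)
s=bot.state();print(s["eef_pos"],s["grip_width"],s["gripper_force"],s["clock"])
print("ring",atz("wrist",(327.5,228.7),.051),"L/R",atz("wrist",(276.7,228.7),.051),atz("wrist",(378.4,228.7),.051))
c=bot.calibration("wrist");R=np.array(c["orientation"])
def proj(P):
    p=R.T@(np.array(P)-c["xyz"]);return np.round([c["fx"]*p[0]/p[2]+c["cx"],c["fy"]*p[1]/p[2]+c["cy"]])
for n,P in dict(tcp=s["eef_pos"],c94=[.5005,.031,.094],barL=[.4975,.052,.094],barR=[.5035,.010,.094]).items():print(n,proj(P))
E
```

```text
[0.5005 0.0308 0.0689] 0.00029663554825295444 0.0 4.25
ring [0.5008 0.0299 0.051 ] L/R [0.4669 0.0252 0.051 ] [0.5348 0.0346 0.051 ]
tcp [327. 238.]
c94 [327. 257.]
barL [327. 220.]
barR [328. 291.]
```

```bash
python3 - <<'E'
from h import *
a=bot.read_camera("wrist");c=bot.read_camera("side")
o=[cv2.resize(x[...,::-1],(400,500),interpolation=cv2.INTER_CUBIC) for x in (a[180:280,287:367],c[90:165,320:380])]
cv2.imwrite("pics/d.png",np.clip(np.hstack(o).astype(float)*1.6,0,255))
E
```

```text
[ WARN:0@1.191] global loadsave.cpp:1063 imwrite_ Unsupported depth image for selected encoder is fallbacked to CV_8U.
```

View pics/d.png

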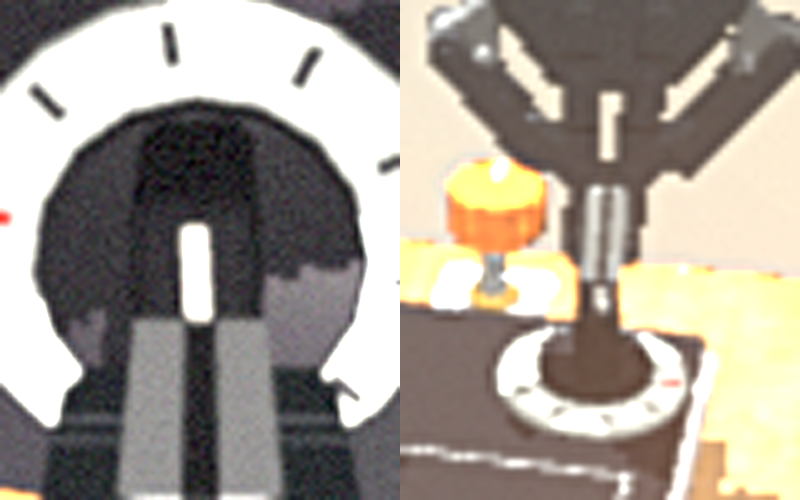

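```bash
python3 - <<'E'
from h import *
c=bot.calibration("side");R=np.array(c["orientation"])
def proj(P):
    p=R.T@(np.array(P)-c["xyz"]);return np.round([c["fx"]*p[0]/p[2]+c["cx"],c["fy"]*p[1]/p[2]+c["cy"]],1)
for P in ([.5,.042,.069],[.5,.042,.094],[.5,.042,.1],[.5,.052,.094],[.5,.020,.069],[.5,.02,.094],[.5,.01,.094],[.5,.03,.051],[.534,.03,.051]):print(P,proj(P),(proj(P)-[320,90])*6.667+[400,0])
s=bot.state();print(s["contact_force"],s["moment"],s["q"])
E
python3 -m handwheel '[{"linear":[0,0,0],"dr":[0,0,0.8]},{"linear":[0,0,0],"dr":[0,0,1.6]},{"linear":[0,0,0],"dr":[0,0,2]},{"linear":[0,0,0],"dr":[0,0,2]}]' 1
python3 - <<'E'
from h import *
s=bot.state();print(s["contact_force"],s["moment"],s["grip_width"],s["gripper_force"])
a=bot.read_camera("wrist");cv2.imwrite("pics/e.png",cv2.resize(a[170:290,277:377,::-1],(500,600)))
E
```

```text
[0.5, 0.042, 0.069] [348.8 142.8] [592.0096 352.0176]
[0.5, 0.042, 0.094] [349.4 133.6] [596.0098 290.6812]
[0.5, 0.042, 0.1] [349.5 131.3] [596.6765 275.3471]
[0.5, 0.052, 0.094] [348.9 135.9] [592.6763 306.0153]
[0.5, 0.02, 0.069] [349.9 137.8] [599.3433 318.6826]
[0.5, 0.02, 0.094] [350.5 128.7] [603.3435 258.0129]
[0.5, 0.01, 0.094] [351.  126.5] [606.677  243.3455]
[0.5, 0.03, 0.051] [349.  146.4] [593.343  376.0188]
[0.534, 0.03, 0.051] [334.9 145. ] [499.3383 366.685 ]
[-0.19660071  0.66394169  0.14267988] [ 0.00557361  0.04040813 -0.05556014] [-38.3018356   19.92231578  35.85261037 116.88121818 -15.619368
  47.82242609  14.43640327]
clock: 4.75
eef_pos: [0.5006, 0.0308, 0.0689]
orientation: [[-0.307, 0.952, 0.0], [0.952, 0.307, 0.0], [0.0, 0.0, -1.0]]
contact_force: [0.1, 0.5, -0.1]
grip_width: -0.0002
gripper_force: 0.0
[ 0.14985821  0.51513353 -0.07534005] [ 0.10713425 -0.00108396 -0.0190978 ] -0.00018362821831380703 0.0
```

View pics/e.png

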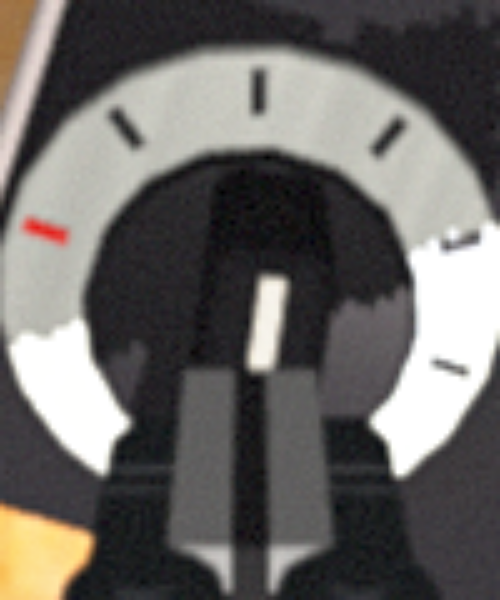

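The dial did not turn with the tool: its mark stayed still while the camera rotated. The shut fingertips seem to end at the height of the bar's top, so I'll rise and compare the visible tips with the projected TCP.

```bash
python3 -m handwheel '[{"linear":[0,0,4],"dr":[0,0,-2]},{"linear":[0,0,4],"dr":[0,0,-2]},{"linear":[0,0,4],"dr":[0,0,-2]}]'
python3 - <<'E'
from h import *
s=bot.state();P=np.array(s["eef_pos"]);o=[]
for cam,w in(("wrist",60),("side",40)):
  c=bot.calibration(cam);R=np.array(c["orientation"]);im=bot.read_camera(cam).copy()
  p=R.T@(P-c["xyz"]);u=np.array([c["fx"]*p[0]/p[2]+c["cx"],c["fy"]*p[1]/p[2]+c["cy"]]);i,j=np.round(u).astype(int);print(cam,u)
  im=cv2.resize(im[j-w:j+w,i-w:i+w,::-1],(400,400),interpolation=cv2.INTER_CUBIC)
  cv2.circle(im,(200,200),4,(255,0,255),1);o.append(im)
cv2.imwrite("pics/f.png",np.clip(np.hstack(o)*1.5,0,255).astype(np.uint8))
E
```

```text
clock: 5.1
eef_pos: [0.5013, 0.031, 0.1096]
orientation: [[-0.138, 0.99, 0.002], [0.99, 0.138, 0.001], [0.0, 0.002, -1.0]]
contact_force: [-0.1, -0.2, -0.8]
grip_width: -0.0
gripper_force: 0.0
wrist [327.31362478 238.30068125]
side [349.77491052 125.21199968]
```

View pics/f.png

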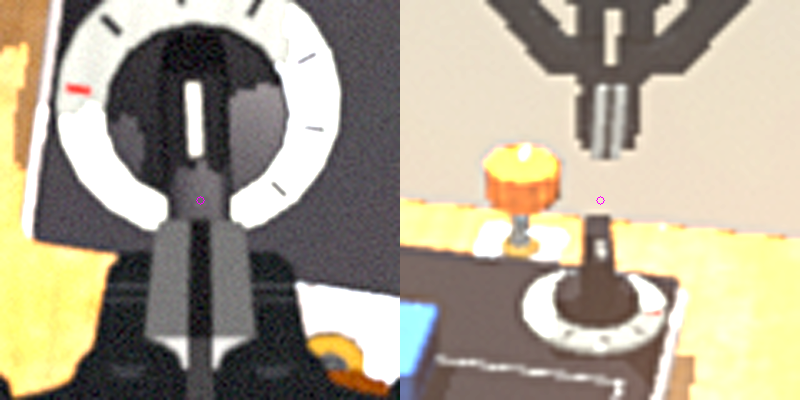

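The visible shut tips end about 27 mm behind the reported TCP, and both views agree. The side camera also projects the dial ring correctly. I'll work with tip z = eef z + 0.027 and watch the force on the way down.

```bash
python3 -m handwheel '[{"linear":[0,0,0],"dr":[0,0,0]},{"linear":[0,0,0],"dr":[0,0,0]},{"linear":[-0.05,0,0],"dr":[0,0,0]},{"linear":[-0.05,0,-2],"dr":[0,0,0]},{"linear":[-0.05,0,-4],"dr":[0,0,0]},{"linear":[-0.05,0,-5.5],"dr":[0,0,0]},{"linear":[-0.05,0,-6.3],"dr":[0,0,0]},{"linear":[-0.05,0,-6.3],"dr":[0,0,0]}]' 0; python3 -m handwheel '[{"linear":[0,0,0],"dr":[0,0,0]},{"linear":[0,0,0],"dr":[0,0,0]},{"linear":[0,0,0],"dr":[0,0,0]},{"linear":[0,0,0],"dr":[0,0,0]},{"linear":[0,0,0],"dr":[0,0,0]},{"linear":[0,0,0],"dr":[0,0,0]}]' 1
```

```text
clock: 6.0
eef_pos: [0.4991, 0.0306, 0.0449]
orientation: [[-0.138, 0.99, -0.002], [0.99, 0.138, -0.001], [-0.0, -0.002, -1.0]]
contact_force: [0.2, -0.5, 0.3]
grip_width: 0.0851
gripper_force: 0.0
clock: 6.6
eef_pos: [0.5008, 0.0308, 0.0465]
orientation: [[-0.138, 0.99, 0.001], [0.99, 0.138, 0.0], [0.0, 0.001, -1.0]]
contact_force: [0.6, 0.2, 3.5]
grip_width: 0.0125
gripper_force: 59.9
```

Gripped at 12.5 mm and 60 N. Now turn anticlockwise.

```bash
python3 -m handwheel '[{"linear":[0,0,0],"dr":[0,0,1.5]},{"linear":[0,0,0],"dr":[0,0,3]},{"linear":[0,0,0],"dr":[0,0,4.5]},{"linear":[0,0,0],"dr":[0,0,6]},{"linear":[0,0,0],"dr":[0,0,7.5]},{"linear":[0,0,0],"dr":[0,0,9]},{"linear":[0,0,0],"dr":[0,0,10.5]},{"linear":[0,0,0],"dr":[0,0,12]},{"linear":[0,0,0],"dr":[0,0,13.5]},{"linear":[0,0,0],"dr":[0,0,14.8]},{"linear":[0,0,0],"dr":[0,0,14.8]}]'; python3 -c "
from h import *;s=bot.state();print(s['moment'],s['contact_force'],s['q'])"
python3 -m handwheel '[{"linear":[0,0,0],"dr":[0,0,0.6]},{"linear":[0,0,0],"dr":[0,0,1.2]},{"linear":[0,0,0],"dr":[0,0,1.2]}]'; python3 -c "
from h import *;s=bot.state();print(s['moment'],s['contact_force'])"
```

```text
clock: 7.7
eef_pos: [0.5003, 0.0304, 0.0464]
orientation: [[-0.99, 0.141, 0.001], [0.141, 0.99, 0.0], [-0.0, 0.0, -1.0]]
contact_force: [-2.0, -1.8, 5.7]
grip_width: 0.0123
gripper_force: 60.2
[-0.09939458  0.0980522   0.08115052] [-2.03845352 -1.81101929  5.74233305] [-23.21442922  19.32214267  17.62161181 117.54870933  -8.27585305
  44.24175148  81.28953515]
clock: 8.0
eef_pos: [0.5003, 0.0303, 0.0464]
orientation: [[-0.999, 0.039, 0.0], [0.039, 0.999, 0.0], [-0.0, 0.0, -1.0]]
contact_force: [-2.2, -1.4, 6.1]
grip_width: 0.0122
gripper_force: 60.3
[-0.10444519  0.19781101 -0.03950934] [-2.18028588 -1.42633915  6.14838728]
```

```bash
python3 -m handwheel '[{"linear":[0,0,0],"dr":[0,0,0.6]},{"linear":[0,0,0],"dr":[0,0,0.6]}]'; python3 -c "
from h import *;s=bot.state();print(s['moment'])"
python3 -m handwheel '[{"linear":[0,0,0],"dr":[0,0,0.5]},{"linear":[0,0,0],"dr":[0,0,0.9]},{"linear":[0,0,0],"dr":[0,0,0.9]}]'; python3 -c "
from h import *;s=bot.state();print(s['moment'])"
```

```text
clock: 8.2
eef_pos: [0.4999, 0.0303, 0.0464]
orientation: [[-1.0, -0.01, -0.001], [-0.01, 1.0, 0.001], [0.001, 0.001, -1.0]]
contact_force: [-1.8, -0.6, 7.4]
grip_width: 0.0127
gripper_force: 62.8
[-0.14651377  0.4196736  -0.72011486]
clock: 8.5
eef_pos: [0.4999, 0.0302, 0.0465]
orientation: [[-0.997, -0.082, -0.001], [-0.082, 0.997, 0.002], [0.0, 0.002, -1.0]]
contact_force: [-2.6, -0.9, 7.3]
grip_width: 0.0129
gripper_force: 82.3
[-0.10786405  0.47398611 -1.79003384]
```

The end stop is reached: the moment climbs to -1.8 N m. Next: release, rise and go above the knob.

```bash
python3 -m handwheel '[{"linear":[0,0,0],"dr":[0,0,0]},{"linear":[0,0,0],"dr":[0,0,0]},{"linear":[0,0,0],"dr":[0,0,0]},{"linear":[0,0,4],"dr":[0,0,0]},{"linear":[0,0,8],"dr":[0,0,0]},{"linear":[2,-3,10],"dr":[0,0,0]},{"linear":[4.7,-7.2,10],"dr":[0,0,0]},{"linear":[4.7,-7.2,10],"dr":[0,0,0]},{"linear":[4.7,-7.2,10],"dr":[0,0,0]}]' 0
python3 - <<'E'
from h import *
np.set_printoptions(precision=4,suppress=True)
s=bot.state();print(s["eef_pos"],s["q"])
a=bot.read_camera("wrist");b=bot.read_camera("top")
cv2.imwrite("pics/g.png",np.vstack([cv2.resize(a[...,::-1],(480,300)),cv2.resize(b[150:250,320:480,::-1],(480,300),interpolation=cv2.INTER_CUBIC)]))
for r in bot.mark_of("foot_grip","wrist")[:2]:
  print(r["pixel"],r["confidence"],[atz("wrist",r["pixel"],z) for z in(.06,.07,.08)])
hsv=cv2.cvtColor(a,cv2.COLOR_RGB2HSV);m=cv2.inRange(hsv,(10,170,120),(28,255,255))
n,l,st,ce=cv2.connectedComponentsWithStats(m)
for i in range(1,n):
  if st[i,4]>300: print(st[i],ce[i])
for t in("dial_grip",):
  for r in bot.mark_of(t,"wrist")[:1]:print(t,r,atz("wrist",r["pixel"],.087))
E
```

```text
clock: 9.4
eef_pos: [0.5468, -0.0422, 0.1455]
orientation: [[-0.996, -0.092, -0.001], [-0.092, 0.996, -0.0], [0.001, -0.0, -1.0]]
contact_force: [-0.4, 0.5, -0.4]
grip_width: 0.0854
gripper_force: 0.0
[ 0.5468 -0.0422  0.1455] [-15.6024  16.3046  18.6821 106.3535  -6.0452  58.3653 100.8323]
[320.4, 204.5] 0.95 [array([ 0.5511, -0.0443,  0.06  ]), array([ 0.548 , -0.0444,  0.07  ]), array([ 0.5448, -0.0445,  0.08  ])]
[  236     0   332   363 36608] [358.4535 126.1429]
[ 562    0   78  135 7486] [609.9844  67.9376]
[393 287  34  41 522] [410.841  303.6513]
[ 522  304  118   63 1766] [593.5017 325.7225]
dial_grip {'pixel': [428.2, 158.2], 'confidence': 0.82} [0.498  0.0338 0.087 ]
```

View pics/g.png

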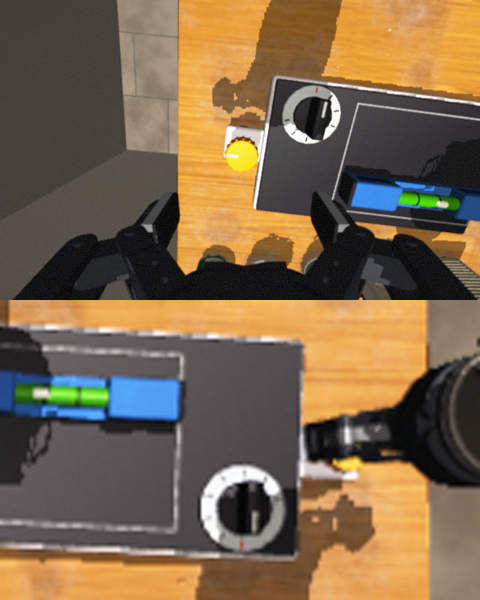

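The top view shows the dial's bar now along x, in line with the red tick. The knob is at wrist pixel (321,207), and by cross-view checks its centre is at about (0.545,-0.0445), z 0.078. The bubble is still left of centre.

```bash
python3 -m handwheel '[{"linear":[-0.15,-0.25,-4],"dr":[0,0,0]},{"linear":[-0.15,-0.25,-8],"dr":[0,0,0]},{"linear":[-0.15,-0.25,-10],"dr":[0,0,0]},{"linear":[-0.15,-0.25,-11.3],"dr":[0,0,0]},{"linear":[-0.15,-0.25,-11.3],"dr":[0,0,0]}]' 0; python3 -m handwheel '[{"linear":[0,0,0],"dr":[0,0,0]},{"linear":[0,0,0],"dr":[0,0,0]},{"linear":[0,0,0],"dr":[0,0,0]},{"linear":[0,0,0],"dr":[0,0,0]},{"linear":[0,0,0],"dr":[0,0,0]}]' 1
python3 - <<'E'
from h import *
def f():
  for cam in("top",):
    im=bot.read_camera(cam);print("bub",[r for r in bot.spot_in("bubble",cam)[:2]],bot.spot_in("level_vial",cam)[:1])
    h=cv2.cvtColor(im,cv2.COLOR_RGB2HSV)
    c=im[176:190,318:364];print("\n".join(" ".join("%3d"%v for v in r) for r in c[5:10,:,0]))
f();print(bot.state()["moment"])
E
```

```text
clock: 10.1
eef_pos: [0.544, -0.0428, 0.0314]
orientation: [[-0.995, -0.096, -0.004], [-0.096, 0.995, 0.0], [0.003, 0.001, -1.0]]
contact_force: [0.6, -0.3, 0.3]
grip_width: 0.0849
gripper_force: 0.0
clock: 10.6
eef_pos: [0.5469, -0.0461, 0.0348]
orientation: [[-0.996, -0.093, 0.003], [-0.093, 0.996, -0.002], [-0.003, -0.002, -1.0]]
contact_force: [-1.2, -3.1, 6.0]
grip_width: 0.0336
gripper_force: 59.4
bub [] [{'extent': [340.0, 181.4, 82.0, 16.7], 'confidence': 0.8}]
 36  36  35  35  36  35  28  52  57  61  63  62  75 193 227 228 230 228 184 159 157 157 158 157 147 143 143 123 104 138 146 147 146 146 143 141 140 135  72  74  80  81  83  82  83  82
 35  37  37  37  36  36  29  37  40  41  40  42  41 139 161 164 163 169 160 110  95  97 100 103 106 111 113 101  93 128 142 145 149 153 154 155 156 155  81  74  80  80  82  82  82  81
 36  37  36  37  36  36  26  31  32  33  34  35  34  36  42  46  32  51  62  65  66  67  67  68  68  70  72  54  54  72  78  79  81  82  82  82  87  85  58  74  80  79  79  82  80  81
 37  37  38  36  37  37  26  29  32  31  31  32  32  29  30  31  18  27  39  43  45  47  46  46  47  48  50  31  36  52  57  56  58  59  60  61  63  51  52  75  78  78  80  80  79  80
 35  36  36  37  36  36  27  35  38  36  37  37  38  32  32  33  46  53  50  50  53  37  30  31  30  32  32  24  28  36  37  38  37  38  39  41  43  32  49  77  80  79  79  80  80  79
[-0.8292134   0.28692345  0.04583579]
```

Gripped at 33.6 mm. The bubble is about 16 mm left, so roughly 93° clockwise is needed. I'll turn 80° first and then measure.

```bash
cat >> h.py <<'E'
def bubble():
    im=bot.read_camera("wrist");R=np.array(bot.calibration("wrist")["orientation"])
    rows=[]
    t=bot.read_camera("top").astype(int)
    print("\n".join(" ".join("%3d"%v for v in r) for r in t[180:186,322:360,0]))
    return im
E
python3 -m handwheel '[{"linear":[0,0,0],"dr":[0,0,-1.5]},{"linear":[0,0,0],"dr":[0,0,-3]},{"linear":[0,0,0],"dr":[0,0,-4.5]},{"linear":[0,0,0],"dr":[0,0,-6]},{"linear":[0,0,0],"dr":[0,0,-7.5]},{"linear":[0,0,0],"dr":[0,0,-9]},{"linear":[0,0,0],"dr":[0,0,-10.5]},{"linear":[0,0,0],"dr":[0,0,-12]},{"linear":[0,0,0],"dr":[0,0,-13.5]},{"linear":[0,0,0],"dr":[0,0,-15]},{"linear":[0,0,0],"dr":[0,0,-16]},{"linear":[0,0,0],"dr":[0,0,-16]}]'
python3 - <<'E'
from h import *
im=bubble();save("wrist","w5",im);s=bot.state();print(s["moment"],s["q"])
for t in("bubble","level_vial"):print(t,[ (np.round(r["extent"],1),round(r["confidence"],2)) for r in bot.spot_in(t,"wrist")[:2]],[ (np.round(r["pixel"],1),round(r["confidence"],2)) for r in bot.mark_of("level_vial","wrist")[:2]])
h=cv2.cvtColor(im,cv2.COLOR_RGB2HSV);g=cv2.inRange(h,(45,120,60),(75,255,255));ys,xs=np.nonzero(g);print(len(xs),xs.min(),xs.max(),ys.min(),ys.max()) if len(xs) else print("no green")
E
```

```text
clock: 11.95
eef_pos: [0.5479, -0.0445, 0.0348]
orientation: [[-0.264, 0.964, 0.005], [0.964, 0.264, -0.001], [-0.002, 0.004, -1.0]]
contact_force: [1.2, -1.5, 5.7]
grip_width: 0.0334
gripper_force: 59.5
 34  34  30  52  57  56  58  56  55  55  55  56  32  48  97 241 249 249 249 242 183 126 115  79  83 102 107 104 102 101  97  95  92  69  53  74  80  79
 37  35  29  53  58  58  62  63  63  63  63  64  39  58 144 243 249 249 249 249 220 160 145 105 113 142 147 147 147 145 145 143 141 110  65  75  79  79
 37  35  27  35  38  39  40  42  42  43  45  44  24  42 127 222 232 235 238 235 162 114 112  80  91 128 136 143 146 148 153 153 155 123  71  76  80  79
 36  34  25  31  33  33  33  33  34  34  36  35  15  37  58  76  96 125 143 118  78  68  71  41  55  70  75  77  80  80  81  81  84  67  59  77  80  80
 37  34  25  30  31  31  31  31  32  29  28  30  16  35  41  42  44  45  46  45  46  48  49  25  46  53  54  56  57  58  59  60  60  48  57  76  77  79
 35  34  28  34  36  38  38  38  38  32  31  30  45  52  54  36  29  31  32  30  29  30  31  24  32  35  36  37  35  36  38  39  39  28  54  75  79  79
[-0.3396341   0.14782017 -0.08736748] [-28.40886447  28.14497635  36.37846477 112.13454824 -22.62202043
  46.57866857  35.89716211]
bubble [] []
level_vial [(array([504.9,  13. , 113. ,  26. ]), 0.75)] []
2 622 639 312 323
```

The bubble is still about 1.6 mm left, so 10° more.

```bash
python3 -m handwheel '[{"linear":[0,0,0],"dr":[0,0,-1]},{"linear":[0,0,0],"dr":[0,0,-1.9]},{"linear":[0,0,0],"dr":[0,0,-1.9]}]'
python3 - <<'E'
from h import *
t=np.mean([bot.read_camera("top").astype(float) for _ in range(3)],0)
print("\n".join(" ".join("%3d"%v for v in r) for r in t[180:186,322:360,0]))
print(bot.state()["moment"])
E
```

```text
clock: 12.55
eef_pos: [0.5481, -0.0445, 0.0348]
orientation: [[-0.102, 0.995, 0.005], [0.995, 0.102, -0.001], [-0.001, 0.005, -1.0]]
contact_force: [0.9, -1.7, 5.3]
grip_width: 0.0338
gripper_force: 59.8
 35  34  28  51  56  55  57  56  55  55  54  54  31  48  53 210 246 249 249 249 233 150 114  63  79 102 106 104 102  99  97  94  92  68  54  75  79  80
 35  35  27  52  57  59  61  62  62  62  63  64  38  58  76 241 249 249 249 249 249 186 144  87 109 141 146 146 145 145 146 143 142 109  64  75  78  79
 36  34  26  35  38  39  39  40  41  42  43  44  26  42  82 215 232 235 236 238 233 150 110  80  90 127 136 140 145 148 153 153 155 122  70  75  79  80
 36  34  26  30  32  33  33  34  34  34  34  34  20  37  59  66  94 122 133 147 110  75  69  41  54  71  74  76  79  79  81  80  83  67  58  76  79  78
 37  33  23  28  30  31  32  31  31  29  29  27  16  36  41  41  42  44  45  46  46  47  49  23  45  52  53  56  57  58  58  60  61  46  56  75  77  78
 35  33  26  35  37  37  37  37  38  32  30  31  46  52  53  34  30  30  30  29  29  30  31  22  31  34  35  37  37  36  37  39  38  25  54  75  78  78
[-0.33433987  0.05712609 -0.12284169]
```

The bubble is centred within about 0.4 mm, a small fraction of the 4.2 mm to a line. Now release, rise, and go above the right end block with the fingers shut.

```bash
python3 -m handwheel '[{"linear":[0,0,0],"dr":[0,0,0]},{"linear":[0,0,0],"dr":[0,0,0]},{"linear":[0,0,0],"dr":[0,0,0]},{"linear":[0,0,3],"dr":[0,0,0]},{"linear":[0,0,7],"dr":[0,0,0]},{"linear":[0,0,7],"dr":[0,0,0]}]' 0; python3 -m handwheel '[{"linear":[1,4,0],"dr":[0,0,-1.2]},{"linear":[2,8,0],"dr":[0,0,-1.2]},{"linear":[3,12,0],"dr":[0,0,-1.2]},{"linear":[3.5,15.9,0],"dr":[0,0,-1.2]},{"linear":[3.5,15.9,0],"dr":[0,0,-1.2]},{"linear":[3.5,15.9,0],"dr":[0,0,-1.2]}]' 1
python3 - <<'E'
from h import *
np.set_printoptions(precision=4,suppress=True)
t=bot.read_camera("top");
print("\n".join(" ".join("%3d"%v for v in r) for r in t[180:184,322:360,0]))
for r in bot.mark_of("level_right","top")[:1]+bot.mark_of("level_left","top")[:1]: print(r,atz("top",r["pixel"],.083))
a=bot.read_camera("wrist")
for r in bot.mark_of("level_right","wrist")[:1]: print(r,atz("wrist",r["pixel"],.083))
d=bot.read_camera("side")
for r in bot.mark_of("level_right","side")[:1]: print(r,atz("side",r["pixel"],.083))
o=[cv2.resize(x[...,::-1],(w,300),interpolation=cv2.INTER_CUBIC) for x,w in((a,400),(t[160:235,300:400],400),(t[205:230,385:415],400),(d[100:220,250:410],400))]
cv2.imwrite("pics/i.png",np.vstack([np.hstack(o[:2]),np.hstack(o[2:])]))
E
```

```text
clock: 13.3
eef_pos: [0.5493, -0.0444, 0.1073]
orientation: [[-0.103, 0.995, 0.009], [0.995, 0.103, 0.001], [-0.0, 0.009, -1.0]]
contact_force: [-0.2, -0.1, 0.4]
grip_width: 0.0854
gripper_force: 0.0
clock: 13.9
eef_pos: [0.5798, 0.1165, 0.1019]
orientation: [[-0.002, 1.0, -0.001], [1.0, 0.002, -0.001], [-0.001, -0.001, -1.0]]
contact_force: [0.1, -0.8, -0.1]
grip_width: 0.0002
gripper_force: 0.0
 36  35  29  52  57  56  58  58  55  55  55  56  32  48  53 211 246 249 249 249 234 151 115  63  79 102 107 105 103 101  98  95  92  60  33  34  35  36
 35  36  29  53  58  59  62  63  62  63  63  64  40  59  77 241 249 249 249 249 249 188 145  86 110 142 147 147 147 146 147 143 143 111  50  33  36  34
 36  35  26  36  40  41  41  40  43  43  44  45  25  43  82 216 232 235 237 238 234 150 110  81  91 128 137 142 145 149 153 154 156 124  55  34  36  35
 37  34  26  30  33  33  33  34  34  34  33  34  21  37  59  66  94 124 135 148 110  75  69  40  54  71  76  77  77  81  82  81  83  68  38  35  36  35
{'pixel': [369.7, 178.7], 'confidence': 0.83} [0.5904 0.1084 0.083 ]
{'pixel': [314.3, 180.9], 'confidence': 0.66} [0.5831 0.2365 0.083 ]
{'pixel': [331.7, 226.2], 'confidence': 0.94} [0.5834 0.1135 0.083 ]
{'pixel': [308.8, 150.9], 'confidence': 0.77} [0.5817 0.1126 0.083 ]
```

View pics/i.png

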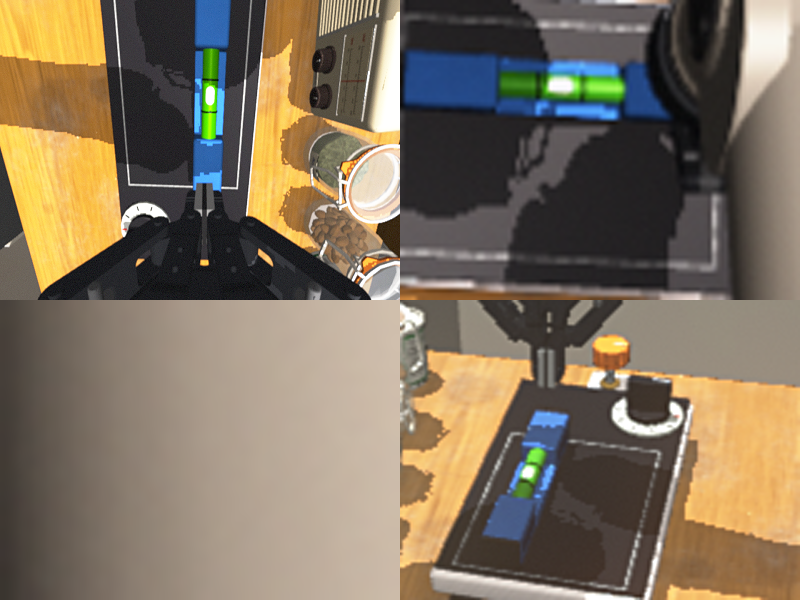

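The picture shows the bubble centred between both lines, the dial bar along x in line with its tick, and the shut fingers in line with the right block. Now down onto it.

```bash
python3 -m handwheel '[{"linear":[0.25,-0.3,-1.5],"dr":[0,0,0]},{"linear":[0.25,-0.3,-3],"dr":[0,0,0]},{"linear":[0.25,-0.3,-3.8],"dr":[0,0,0]},{"linear":[0.25,-0.3,-3.8],"dr":[0,0,0]}]' 1; python3 -m handwheel '[{"linear":[0,0,-0.2],"dr":[0,0,0]},{"linear":[0,0,-0.4],"dr":[0,0,0]},{"linear":[0,0,-0.6],"dr":[0,0,0]},{"linear":[0,0,-0.6],"dr":[0,0,0]}]'
```

```text
clock: 14.65
eef_pos: [0.5813, 0.112, 0.0626]
orientation: [[0.002, 1.0, -0.004], [1.0, -0.002, -0.001], [-0.001, -0.004, -1.0]]
contact_force: [0.3, 1.2, 0.0]
grip_width: 0.0001
gripper_force: 0.0
clock: 15.05
eef_pos: [0.5831, 0.1124, 0.0589]
orientation: [[0.001, 1.0, 0.0], [1.0, -0.001, 0.0], [0.0, 0.0, -1.0]]
contact_force: [-0.1, 0.3, -0.4]
grip_width: -0.0004
gripper_force: 0.0
```

```bash
python3 -m handwheel '[{"linear":[0,0,-0.1],"dr":[0,0,0]},{"linear":[0,0,-0.2],"dr":[0,0,0]},{"linear":[0,0,-0.2],"dr":[0,0,0]},{"linear":[0,0,-0.2],"dr":[0,0,0]}]';python3 -m handwheel '[{"linear":[0,0,-0.1],"dr":[0,0,0]},{"linear":[0,0,-0.2],"dr":[0,0,0]},{"linear":[0,0,-0.2],"dr":[0,0,0]},{"linear":[0,0,-0.2],"dr":[0,0,0]}]'
```

```text
clock: 15.45
eef_pos: [0.5832, 0.1123, 0.057]
orientation: [[0.001, 1.0, 0.0], [1.0, -0.001, 0.0], [0.0, 0.0, -1.0]]
contact_force: [0.3, 0.1, -0.1]
grip_width: 0.0003
gripper_force: 0.1
clock: 15.85
eef_pos: [0.5832, 0.1124, 0.0554]
orientation: [[0.002, 1.0, 0.0], [1.0, -0.002, 0.0], [0.0, 0.0, -1.0]]
contact_force: [-2.3, -0.1, 5.5]
grip_width: -0.0
gripper_force: 2.5
```

```bash
python3 -m handwheel '[{"linear":[0,0,-0.1],"dr":[0,0,0]},{"linear":[0,0,-0.2],"dr":[0,0,0]},{"linear":[0,0,-0.2],"dr":[0,0,0]},{"linear":[0,0,-0.2],"dr":[0,0,0]}]'
```

```text
clock: 16.25
eef_pos: [0.5833, 0.1123, 0.054]
orientation: [[0.002, 1.0, 0.0], [1.0, -0.002, 0.001], [0.001, 0.0, -1.0]]
contact_force: [-3.3, -0.8, 8.5]
grip_width: 0.0001
gripper_force: 4.5
```

```bash
python3 -m handwheel '[{"linear":[0,0,-0.1],"dr":[0,0,0]},{"linear":[0,0,-0.2],"dr":[0,0,0]},{"linear":[0,0,-0.2],"dr":[0,0,0]},{"linear":[0,0,-0.2],"dr":[0,0,0]}]'
```

```text
clock: 16.65
eef_pos: [0.5834, 0.1123, 0.0536]
orientation: [[0.002, 1.0, -0.0], [1.0, -0.002, 0.002], [0.002, -0.0, -1.0]]
contact_force: [-6.1, 0.1, 19.8]
grip_width: -0.0001
gripper_force: 9.6
```

```bash
python3 -m handwheel '[{"linear":[0,0,-0.05],"dr":[0,0,0]},{"linear":[0,0,-0.05],"dr":[0,0,0]},{"linear":[0,0,-0.05],"dr":[0,0,0]},{"linear":[0,0,-0.05],"dr":[0,0,0]},{"linear":[0,0,-0.05],"dr":[0,0,0]}]'; python3 - <<'E'
from h import *
t=bot.read_camera("top")
print("\n".join(" ".join("%3d"%v for v in r) for r in t[180:184,322:360,0]))
print(bot.state()["contact_force"],bot.state()["eef_pos"])
E
```

```text
clock: 17.15
eef_pos: [0.5834, 0.1123, 0.0535]
orientation: [[0.002, 1.0, -0.0], [1.0, -0.002, 0.002], [0.002, -0.0, -1.0]]
contact_force: [-7.6, 0.6, 22.0]
grip_width: -0.0002
gripper_force: 11.0
 36  34  32  53  57  55  55  55  55  54  53  53  29  46 108 242 249 249 249 249 233 146 107  74  78  98 100  97  93  92  90  87  86  59  57  76  80  47
 36  34  36  57  63  63  63  63  64  64  65  64  42  59 119 243 249 249 249 249 249 185 146 100 125 145 145 146 144 143 140 137 135 106  69  65  66  43
 37  33  28  38  40  41  42  45  44  45  47  49  31  48  75 215 234 235 236 241 233 153 130  81 131 145 149 153 155 155 157 157 157 117  64  38  36  34
 35  33  26  31  34  34  33  34  35  37  36  36  16  39  62  63 105 120 128 170 108  74  74  37  70  79  81  82  81  82  87  82  82  45  30  34  35  35
[-6.65562155 -0.17765843 21.94720593] [0.58339293 0.11236706 0.05357248]
```

The bubble is still centred, and the level is bottomed out at 22 N.

```bash
python3 -c "
from rig import bot
print(bot.hand_in())"
```

```text
the job is handed in; nothing more can be done
None
```

I turned the dial anticlockwise to its end stop, then turned the knob until the bubble was centred to about 0.4 mm by the camera. I handed the job in with the shut fingers still pressing the level fully down at 22 N; the ramekin, salt shaker and egg cup were left alone, and no verdict came back.

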